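# Load clay test tiles from the drying rack into the kiln tray in order

### The arm

A 6-joint arm with a two-finger parallel gripper is mounted at the origin on the work surface. World frame = base frame: x ahead of the robot, y to its left, z up, the work surface at z = 0. Lengths are in m, angles in degrees, forces in N, time in s.
With the tool pointing down it reaches from about 0.325 to 0.9 m from the base axis. Payload 6.1 kg.
Tool frame: the origin (TCP) lies at the very end of the fingers, on their centre line; the grasp point (between the pads) lies 19 mm behind it (grip_point_offset is the distance from the TCP to the grasp point, in m); z points along the fingers, y is the direction in which the jaws open and shut (so a half turn about z gives the same grasp; the last joint's range is limited). The gripper opens to 85 mm and grips with 20 to 120 N. Pads are 22 mm wide; open, the fingers measure 114 mm over their backs; the gripper's body (76 mm by 85 mm) begins 54 mm behind the grasp point. The pads swing forward as they close: fully open they stand 13 mm farther back than shut.
Start: joints at [58.436, 12.628, 87.462, -0, 79.91, -7.225], TCP at [0.258, 0.569, 0.231] pointing down, gripper open.
Joint ranges: [-170.65, 170.65], [-52.31, 119.04], [5.05, 147.46], [-71.25, 251.25], [11.57, 151.72], [-153.62, 153.62]. Speed limits (degrees/s): [147.25, 147.25, 172.46, 180, 180, 180].

### API

Orientations are given as a 3x3 rotation matrix whose columns are the frame's x, y, z axes.
In Python, from bench import * gives the robot as it stands. Calls block until the motion is done:
- goto(position, orientation): joint-space move of the TCP to a pose.
- line_to(position, rotation=None, velocity=0.15): straight line of the TCP; rotation=None keeps the orientation; velocity is the mean speed in m/s.
- movej(angles): joint-space move.
- command_gripper(opening, grip_force=None): opening from 0.0 (shut) to 1.0 (fully open); grip_force is the grip in N (None keeps the last); returns when the fingers have stopped.
- sleep(seconds).
- inverse_kinematics(position, orientation): joint angles nearest the present ones, or None.
- capture(name): name is "scene" or "top"; returns a dict with "image" (420x560x3 uint8, blue, green, red), "z_map" (420x560 float32, m along the optical axis (not along the pixel's ray), 0 where there is no reading), "fx", "fy", "cx", "cy" (pixels), "distortion" ([k1, k2, p1, p2, k3] as OpenCV has them; the pictures are not rectified), "world_to_cam" (4x4, takes a point from world to camera coordinates). Camera axes: x right, y down, z forward; pixel columns grow to the right and rows downward; lengths in m; the calibration is good to about 2 mm. A picture is of the moment at which its call begins.
A pose or a line that the arm cannot do raises IKError and nothing moves.
- hand_in(): hands the job in, once; it reports no verdict.
Readings, each from a call of its own:
- current_t(): time.
- current_q(): joint angles.
- current_joint_velocities(): joint speeds.
- current_tau(): joint torques, N m.
- current_position(): TCP position.
- current_tool_rot(): TCP orientation.
- current_ft_force(): force on the tool from outside, world axes, zero at the start.
- current_wrist_torque(): the same for the moment, N m.
- current_grip_width(): opening from 0.0 (shut) to 1.0 (fully open).
Only numpy, scipy, OpenCV 4.12 (cv2) and the standard library are available. Lean on these libraries where they do the work, as an engineer would, in place of code of your own. Each camera call takes 0.05 s, during which the arm holds its last target. There are 200 camera calls.

### The job

The four dry test tiles on the wooden drying rack look alike and are known only by the tub of clay each one stands in front of, so move them to the kiln tray in the same order: the tile at the rack's left end (as seen from the robot) goes into the bay next to the cone pack, and the others follow on in turn, one to a bay. Set each tile down upright and square in the middle of its bay, facing the same way as in the rack, without dropping it, and leave the tubs and the cone pack where they stand.

Things in the scene. Friction and masses are not known exactly. Their poses are not given: they have to be found in the camera images.
- tile_a: dry pale clay test tile, all four alike, an upside-down T 80 mm tall, about 65 g: foot 34 (x) by 44 (y) by 7 mm, upright plate 8 (x) by 44 (y) mm on its middle, to be pinched near its top across the 8 mm. Half a turn looks the same. Origin: centre of underside. Starts on the wooden rack (top 30 mm above table), about 88 mm to the robot's side of tub_a; 22 mm tall dowels 36 mm to either side.
- tile_b: dry pale clay test tile, all four alike, an upside-down T 80 mm tall, about 65 g: foot 34 (x) by 44 (y) by 7 mm, upright plate 8 (x) by 44 (y) mm on its middle, to be pinched near its top across the 8 mm. Half a turn looks the same. Origin: centre of underside. Starts on the wooden rack (top 30 mm above table), about 88 mm to the robot's side of tub_b; 22 mm tall dowels 36 mm to either side.
- tile_c: dry pale clay test tile, all four alike, an upside-down T 80 mm tall, about 65 g: foot 34 (x) by 44 (y) by 7 mm, upright plate 8 (x) by 44 (y) mm on its middle, to be pinched near its top across the 8 mm. Half a turn looks the same. Origin: centre of underside. Starts on the wooden rack (top 30 mm above table), about 88 mm to the robot's side of tub_c; 22 mm tall dowels 36 mm to either side.
- tile_d: dry pale clay test tile, all four alike, an upside-down T 80 mm tall, about 65 g: foot 34 (x) by 44 (y) by 7 mm, upright plate 8 (x) by 44 (y) mm on its middle, to be pinched near its top across the 8 mm. Half a turn looks the same. Origin: centre of underside. Starts on the wooden rack (top 30 mm above table), about 88 mm to the robot's side of tub_d; 22 mm tall dowels 36 mm to either side.
- tub_a: round white plastic tub with a grey lid, 60 mm across, 43 mm tall, loose on the rear of the rack; the four tubs stand in a row in any order, 72 mm between centres, a tile before each. Origin: centre of underside; x away from its tile, y along the row to the left as seen from the robot.
- tub_b: square white plastic tub with a grey lid, 58 mm wide, 42 mm tall, loose on the rear of the rack; the four tubs stand in a row in any order, 72 mm between centres, a tile before each. Origin: centre of underside; x away from its tile, y along the row to the left as seen from the robot.
- tub_c: round glass jar of pale clay with a steel lid, 52 mm across, 44 mm tall, loose on the rear of the rack; the four tubs stand in a row in any order, 72 mm between centres, a tile before each. Origin: centre of underside; x away from its tile, y along the row to the left as seen from the robot.
- tub_d: tapered white crock with a cork stopper, 59 mm across at the top, 46 mm tall, loose on the rear of the rack; the four tubs stand in a row in any order, 72 mm between centres, a tile before each. Origin: centre of underside; x away from its tile, y along the row to the left as seen from the robot.
- kiln_tray: fixed cream refractory tray 110 (x) by 380 (y) mm, floor 14 mm above its underside. Ribs 6 mm wide, 8 mm high part four bays, 62 mm wide inside, with middles at x 0, y 102, 34, -34, -102 mm, and an end place at either end (cone pack in one, square kiln post 50 mm tall in the other). Origin: centre of underside; y along the row, left as seen from the robot.
- cone_pack: pyrometric cone pack: a clay bar 62 (x) by 22 (y) by 14 mm with three small pale cones stuck in it, 45 mm tall in all, loose. Origin: centre of underside. It stands on the left or the right end place of the kiln tray, 162 mm from the tray's middle.
Things that resemble listed ones, but are neither listed nor needed, are in the scene too. Leave any green look-alike of the tile_a alone.

How it is judged (in metres and radians):
At the end, for the whole second after the job is handed in: Counted from the cone pack, the bays hold the tiles in the order of their tubs from left to right; each tile is on the tray floor, released, still, upright (0.1 rad), square to the tray (0.3 rad), within 12 mm along the row and 20 mm across it of its bay's middle (((not (y of any of tub_b, tub_c, tub_d in the frame of tub_a above 0.036 m) and ((y of cone_pack in the frame of kiln_tray above 0 m and y of tile_a in the frame of kiln_tray between 0.09 and 0.114 m) or (y of cone_pack in the frame of kiln_tray below 0 m and y of tile_a in the frame of kiln_tray between -0.114 and -0.09 m))) or (y of any of tub_b, tub_c, tub_d in the frame of tub_a above 0.036 m and not (y of any of tub_b, tub_c, tub_d in the frame of tub_a above 0.108 m) and ((y of cone_pack in the frame of kiln_tray above 0 m and y of tile_a in the frame of kiln_tray between 0.022 and 0.046 m) or (y of cone_pack in the frame of kiln_tray below 0 m and y of tile_a in the frame of kiln_tray between -0.046 and -0.022 m))) or (y of any of tub_b, tub_c, tub_d in the frame of tub_a above 0.108 m and not (y of any of tub_b, tub_c, tub_d in the frame of tub_a above 0.18 m) and ((y of cone_pack in the frame of kiln_tray above 0 m and y of tile_a in the frame of kiln_tray between -0.046 and -0.022 m) or (y of cone_pack in the frame of kiln_tray below 0 m and y of tile_a in the frame of kiln_tray between 0.022 and 0.046 m))) or (y of any of tub_b, tub_c, tub_d in the frame of tub_a above 0.18 m and ((y of cone_pack in the frame of kiln_tray above 0 m and y of tile_a in the frame of kiln_tray between -0.114 and -0.09 m) or (y of cone_pack in the frame of kiln_tray below 0 m and y of tile_a in the frame of kiln_tray between 0.09 and 0.114 m)))) and x of tile_a in the frame of kiln_tray between -0.02 and 0.02 m and z of tile_a in the frame of kiln_tray between 0.01 and 0.018 m and angle between each of tile_a, tile_b, tile_c, tile_d's own z axis and vertical below 0.1 rad and angle between the x axis of each of tile_a, tile_b, tile_c, tile_d and the x axis of kiln_tray, either way round below 0.3 rad and linear speed of each of tile_a, tile_b, tile_c, tile_d below 0.02 m/s and angular speed of each of tile_a, tile_b, tile_c, tile_d below 0.2 rad/s and contact force between the fingers and tile_a below 0.05 N and ((not (y of any of tub_a, tub_c, tub_d in the frame of tub_b above 0.036 m) and ((y of cone_pack in the frame of kiln_tray above 0 m and y of tile_b in the frame of kiln_tray between 0.09 and 0.114 m) or (y of cone_pack in the frame of kiln_tray below 0 m and y of tile_b in the frame of kiln_tray between -0.114 and -0.09 m))) or (y of any of tub_a, tub_c, tub_d in the frame of tub_b above 0.036 m and not (y of any of tub_a, tub_c, tub_d in the frame of tub_b above 0.108 m) and ((y of cone_pack in the frame of kiln_tray above 0 m and y of tile_b in the frame of kiln_tray between 0.022 and 0.046 m) or (y of cone_pack in the frame of kiln_tray below 0 m and y of tile_b in the frame of kiln_tray between -0.046 and -0.022 m))) or (y of any of tub_a, tub_c, tub_d in the frame of tub_b above 0.108 m and not (y of any of tub_a, tub_c, tub_d in the frame of tub_b above 0.18 m) and ((y of cone_pack in the frame of kiln_tray above 0 m and y of tile_b in the frame of kiln_tray between -0.046 and -0.022 m) or (y of cone_pack in the frame of kiln_tray below 0 m and y of tile_b in the frame of kiln_tray between 0.022 and 0.046 m))) or (y of any of tub_a, tub_c, tub_d in the frame of tub_b above 0.18 m and ((y of cone_pack in the frame of kiln_tray above 0 m and y of tile_b in the frame of kiln_tray between -0.114 and -0.09 m) or (y of cone_pack in the frame of kiln_tray below 0 m and y of tile_b in the frame of kiln_tray between 0.09 and 0.114 m)))) and x of tile_b in the frame of kiln_tray between -0.02 and 0.02 m and z of tile_b in the frame of kiln_tray between 0.01 and 0.018 m and contact force between the fingers and tile_b below 0.05 N and ((not (y of any of tub_a, tub_b, tub_d in the frame of tub_c above 0.036 m) and ((y of cone_pack in the frame of kiln_tray above 0 m and y of tile_c in the frame of kiln_tray between 0.09 and 0.114 m) or (y of cone_pack in the frame of kiln_tray below 0 m and y of tile_c in the frame of kiln_tray between -0.114 and -0.09 m))) or (y of any of tub_a, tub_b, tub_d in the frame of tub_c above 0.036 m and not (y of any of tub_a, tub_b, tub_d in the frame of tub_c above 0.108 m) and ((y of cone_pack in the frame of kiln_tray above 0 m and y of tile_c in the frame of kiln_tray between 0.022 and 0.046 m) or (y of cone_pack in the frame of kiln_tray below 0 m and y of tile_c in the frame of kiln_tray between -0.046 and -0.022 m))) or (y of any of tub_a, tub_b, tub_d in the frame of tub_c above 0.108 m and not (y of any of tub_a, tub_b, tub_d in the frame of tub_c above 0.18 m) and ((y of cone_pack in the frame of kiln_tray above 0 m and y of tile_c in the frame of kiln_tray between -0.046 and -0.022 m) or (y of cone_pack in the frame of kiln_tray below 0 m and y of tile_c in the frame of kiln_tray between 0.022 and 0.046 m))) or (y of any of tub_a, tub_b, tub_d in the frame of tub_c above 0.18 m and ((y of cone_pack in the frame of kiln_tray above 0 m and y of tile_c in the frame of kiln_tray between -0.114 and -0.09 m) or (y of cone_pack in the frame of kiln_tray below 0 m and y of tile_c in the frame of kiln_tray between 0.09 and 0.114 m)))) and x of tile_c in the frame of kiln_tray between -0.02 and 0.02 m and z of tile_c in the frame of kiln_tray between 0.01 and 0.018 m and contact force between the fingers and tile_c below 0.05 N and ((not (y of any of tub_a, tub_b, tub_c in the frame of tub_d above 0.036 m) and ((y of cone_pack in the frame of kiln_tray above 0 m and y of tile_d in the frame of kiln_tray between 0.09 and 0.114 m) or (y of cone_pack in the frame of kiln_tray below 0 m and y of tile_d in the frame of kiln_tray between -0.114 and -0.09 m))) or (y of any of tub_a, tub_b, tub_c in the frame of tub_d above 0.036 m and not (y of any of tub_a, tub_b, tub_c in the frame of tub_d above 0.108 m) and ((y of cone_pack in the frame of kiln_tray above 0 m and y of tile_d in the frame of kiln_tray between 0.022 and 0.046 m) or (y of cone_pack in the frame of kiln_tray below 0 m and y of tile_d in the frame of kiln_tray between -0.046 and -0.022 m))) or (y of any of tub_a, tub_b, tub_c in the frame of tub_d above 0.108 m and not (y of any of tub_a, tub_b, tub_c in the frame of tub_d above 0.18 m) and ((y of cone_pack in the frame of kiln_tray above 0 m and y of tile_d in the frame of kiln_tray between -0.046 and -0.022 m) or (y of cone_pack in the frame of kiln_tray below 0 m and y of tile_d in the frame of kiln_tray between 0.022 and 0.046 m))) or (y of any of tub_a, tub_b, tub_c in the frame of tub_d above 0.18 m and ((y of cone_pack in the frame of kiln_tray above 0 m and y of tile_d in the frame of kiln_tray between -0.114 and -0.09 m) or (y of cone_pack in the frame of kiln_tray below 0 m and y of tile_d in the frame of kiln_tray between 0.09 and 0.114 m)))) and x of tile_d in the frame of kiln_tray between -0.02 and 0.02 m and z of tile_d in the frame of kiln_tray between 0.01 and 0.018 m and contact force between the fingers and tile_d below 0.05 N); the robot touches nothing.
It fails at once if a tub is pushed away from its place (distance of any of tub_a, tub_b, tub_c, tub_d from where it was at the start of the episode above 0.015 m).
It fails at once if the cone pack is pushed away or knocked over (distance of cone_pack from where it was at the start of the episode above 0.015 m or angle between cone_pack's own z axis and vertical above 0.3 rad).
It fails at once if a tile is dropped: it falls unheld faster than 0.7 m/s, as from over 25 mm ((linear speed of tile_a above 0.7 m/s and contact force between the fingers and tile_a below 0.05 N) or (linear speed of tile_b above 0.7 m/s and contact force between the fingers and tile_b below 0.05 N) or (linear speed of tile_c above 0.7 m/s and contact force between the fingers and tile_c below 0.05 N) or (linear speed of tile_d above 0.7 m/s and contact force between the fingers and tile_d below 0.05 N)).
It also fails if it takes over 104 s, if anything falls off the work surface, if the arm or the gripper's body presses on something with over 40 N, if the wrist force passes 120 N, or if a joint passes its speed limit or range.

## Working session

There is one attempt and no reset: what is moved stays moved. The work goes in short steps, each a Python script; the robot and the scene stay as the last script left them, time stands still between calls to the robot, and variables do not carry over. Pictures are saved under pics/ and viewed, about 12 in all and at most 16, crops included, and the job is handed in when it is done.

```bash
mkdir -p pics; cat > h.py <<'E'
from bench import *
import numpy as np, cv2
def snap(n,f):
    c=capture(n); cv2.imwrite(f'pics/{f}.png',c['image']); np.savez(f'pics/{f}.npz',**c); return c
def K(c): return np.array([[c['fx'],0,c['cx']],[0,c['fy'],c['cy']],[0,0,1.]]),np.array(c['distortion'],float)
def ray(c,uv,z):
    k,d=K(c); p=cv2.undistortPoints(np.array(uv,float).reshape(-1,1,2),k,d)[:,0]
    W=np.linalg.inv(np.array(c['world_to_cam'])); D=np.c_[p,np.ones(len(p))]@W[:3,:3].T; o=W[:3,3]
    return o+D*((z-o[2])/D[:,2:3])
def cloud(c):
    k,d=K(c); h,w=c['z_map'].shape; u,v=np.meshgrid(np.arange(w),np.arange(h))
    p=cv2.undistortPoints(np.stack([u,v],-1).reshape(-1,1,2).astype(float),k,d)[:,0]
    P=np.c_[p,np.ones(len(p))]*c['z_map'].reshape(-1,1); W=np.linalg.inv(np.array(c['world_to_cam']))
    X=P@W[:3,:3].T+W[:3,3]; X[c['z_map'].ravel()==0]=np.nan; return X.reshape(h,w,3)
E
python3 - <<'E'
from h import *
for n in('scene','top'):
    c=snap(n,n+'0'); print(n,np.linalg.inv(c['world_to_cam'])[:3].round(3).tolist(),current_t())
E
```

```text
scene [[0.596, 0.594, -0.54, 1.052], [0.803, -0.447, 0.394, -0.401], [-0.007, -0.668, -0.744, 0.858]] 0.05
top [[0.007, -0.994, 0.105, 0.327], [-1.0, -0.007, -0.005, 0.022], [0.006, -0.105, -0.994, 1.387]] 0.1
```

View pics/scene0.png

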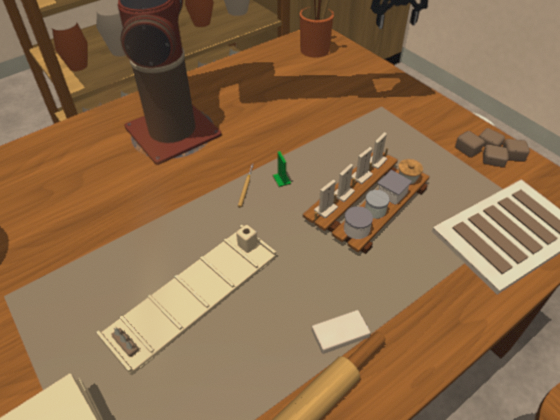

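View pics/top0.png

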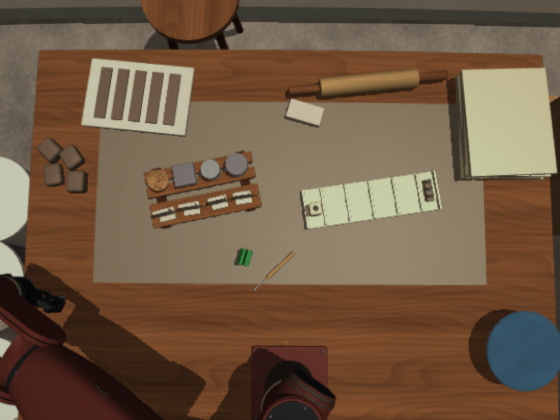

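The scene view shows four tiles (327,197) to (379,150), the green look-alike at (283,172), the post at (247,237) and the cone pack at (124,341). The top view shows crock (157,180), square tub (184,175), jar (210,170) and round tub (236,163), with tiles in front at about (165,213), (190,208), (216,203) and (243,198). The cone pack is at (429,190), the robot's right end of the tray.

```bash
cat > m.py <<'E'
from h import *
def minrect(P):
    (c,s,a)=cv2.minAreaRect((P*1000).astype(np.float32)); 
    if s[0]<s[1]: a+=90
    a=(a+90)%180-90
    return np.round(c,1),np.round(sorted(s),1),round(a,1)
if __name__=='__main__':
  for n in('top','scene'):
    c=dict(np.load(f'pics/{n}0.npz')); X=cloud(c)
    m=((X[...,2]>.085)&(X[...,2]<.125)&(X[...,0]>.3)&(X[...,0]<.75)&(abs(X[...,1])<.5)).astype(np.uint8)
    N,L,S,C=cv2.connectedComponentsWithStats(m)
    for i in range(1,N):
        if S[i,4]>12:
            P=X[L==i]; print(n,S[i,4],C[i].round(),'zmax',np.percentile(P[:,2],[50,95]).round(4),minrect(P[:,:2]),'med',np.median(P,0).round(4))
    # tray by colour
    b,g,r=[c['image'][...,i].astype(int) for i in range(3)]
    hsv=cv2.cvtColor(c['image'],cv2.COLOR_BGR2HSV)
    t=((X[...,2]>.009)&(X[...,2]<.03)&(X[...,0]>.25)&(X[...,0]<.75)&(X[...,1]<0.1)&(X[...,1]>-.45)).astype(np.uint8)
    N,L,S,C=cv2.connectedComponentsWithStats(t)
    for i in range(1,N):
        if S[i,4]>800: P=X[L==i]; print(n,'tray',S[i],minrect(P[:,:2]),np.median(P[:,2]))
    h=((X[...,2]>.033)&(X[...,2]<.08)&(X[...,0]>.3)&(X[...,0]<.8)&(abs(X[...,1])<.5)).astype(np.uint8)
    N,L,S,C=cv2.connectedComponentsWithStats(h)
    for i in range(1,N):
        if S[i,4]>15: P=X[L==i]; print(n,'mid',S[i,4],C[i].round(),minrect(P[:,:2]),np.percentile(P[:,2],95).round(3))
  a=cv2.imread('pics/top0.png'); A=cv2.resize(a[140:240,130:270],(700,500),interpolation=2)
  cv2.imwrite('pics/crop.png',A)
E
python3 m.py
```

```text
top 73 [241. 194.] zmax [0.109  0.1139] (array([506.1, 130.5]), array([ 8.9, 42.7]), -81.1) med [0.505  0.1301 0.109 ]
top 77 [215. 199.] zmax [0.1087 0.1138] (array([492. , 197.1]), array([ 8.8, 44.2]), -76.5) med [0.4914 0.197  0.1087]
top 76 [186. 206.] zmax [0.1091 0.1137] (array([474.6, 272.2]), array([ 8.4, 43.2]), -80.1) med [0.4734 0.2722 0.1091]
top 68 [161. 212.] zmax [0.1094 0.114 ] (array([457.8, 339.7]), array([ 7.5, 43.2]), -76.7) med [0.4571 0.3372 0.1094]
top tray [ 302  171  140   59 4865] (array([ 506.3, -224.6]), array([113.5, 380.4]), -81.3) 0.015317607523103627
top mid 1042 [467. 134.] (array([ 682.1, -487.7]), array([ 27.8, 235.9]), 1.1) 0.079
top mid 453 [237. 165.] (array([594.5, 147.3]), array([64.4, 70. ]), 16.5) 0.078
top mid 867 [194. 173.] (array([566.1, 260. ]), array([ 64.5, 141.4]), -78.7) 0.077
top mid 362 [158. 180.] (array([546.2, 359.9]), array([56.7, 61.9]), -46.0) 0.075
top mid 16 [429. 181.] (array([ 554.5, -379.6]), array([5.3, 8.9]), -2.8) 0.062
top mid 144 [243. 199.] (array([505.5, 137.3]), array([46.8, 62.4]), -79.8) 0.075
top mid 16 [255. 
[... 1044 characters left out ...]
ne tray [  97  233  179  141 8341] (array([ 507.5, -223.4]), array([114. , 381.2]), -81.2) 0.01550753101041391
scene mid 1307 [352. 183.] (array([485.2, 237.1]), array([ 58.1, 297.2]), -80.3) 0.075
scene mid 125 [281. 166.] (array([345.4, 126.8]), array([ 8.4, 46.2]), -16.3) 0.077
scene mid 2546 [382. 198.] (array([572.7, 259.8]), array([ 73.1, 288.7]), -78.7) 0.077
scene mid 359 [246. 236.] (array([476.9, -65.8]), array([34.8, 35.4]), 8.1) 0.068
scene mid 31 [116. 331.] (array([ 516.8, -387.5]), array([7.3, 8.9]), 88.3) 0.055
scene mid 64 [125. 341.] (array([ 545.3, -382. ]), array([ 8.2, 30. ]), 10.1) 0.057
scene mid 768 [ 81. 398.] (array([ 614.4, -489.1]), array([21.9, 99.7]), 0.1) 0.079
```

View pics/crop.png

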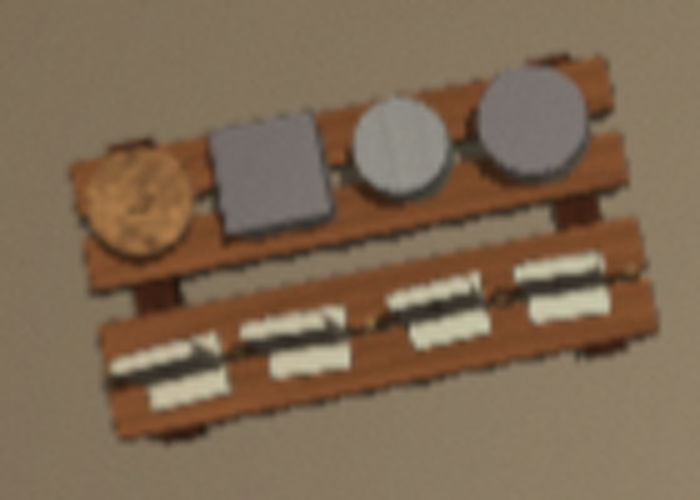

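Row from the left is crock (d), square (b), jar (c), round (a). They go to tray y = -102, -34, 34, 102, since the cone pack is at the robot's right end. The tile tops, plate sizes (about 8 by 44 mm) and tray size (113 by 381 mm) agree with the given sizes. The green tile at (243,257) in the top view is excluded. I'll start with tile d.

```bash
cat > go.py <<'E'
from h import *
T={'d':(.4599,.3399,11.6),'b':(.4757,.2722,9.5),'c':(.4935,.197,13.3),'a':(.5072,.1309,9.8)}
BAY={'d':-.102,'b':-.034,'c':.034,'a':.102}
C=np.array([.5069,-.224]); YAW=8.75
def R(deg,s):
    a=np.radians(deg); y=s*np.array([np.cos(a),np.sin(a),0]); z=np.array([0,0,-1.]); return np.c_[np.cross(y,z),y,z]
def best(p,deg):
    o=[(abs(q[5]),s) for s in(1,-1) for q in[inverse_kinematics(p,R(deg,s))] if q is not None]; return R(deg,min(o)[1])
def pick(k):
    x,y,a=T[k]; r=best([x,y,.2],a); command_gripper(.5,30); goto([x,y,.16],r); line_to([x,y,.081],velocity=.12)
    command_gripper(0,30); print(k,'width',round(current_grip_width()*85,1),'t',current_t())
    line_to([x,y,.1],velocity=.06); line_to([x,y,.19],velocity=.2)
def place(k):
    a=np.radians(YAW); p=C+BAY[k]*np.array([-np.sin(a),np.cos(a)])
    goto([*p,.19],best([*p,.19],YAW)); line_to([*p,.085],velocity=.15); line_to([*p,.070],velocity=.05)
    f0=np.array(current_ft_force())[2]; z=.070
    while z>.060:
        z-=.001; line_to([*p,z],velocity=.03); f=np.array(current_ft_force())[2]-f0
        if abs(f)>1.5: break
    print(k,'z',z,'f',round(f,2),'width',round(current_grip_width()*85,1))
    command_gripper(.4); line_to([*p,.16],velocity=.2); print('t',current_t())
E
python3 - <<'E'
from go import *
pick('d'); place('d')
c=snap('scene','s1'); c=snap('top','t1')
cv2.imwrite('pics/s1c.png',np.vstack([cv2.resize(cv2.imread('pics/s1.png')[220:370,80:290],(700,500))]))
E
```

```text
d width 7.3 t 3.0
d z 0.065 f 7.11 width 7.6
t 9.9917
```

View pics/s1c.png

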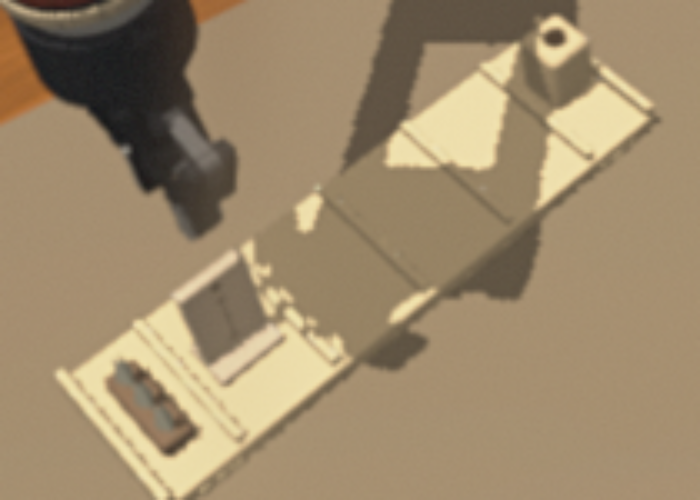

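The crop shows tile d standing in the bay beside the cone pack (dark bar at (150,405)). Its pale top edge runs (180,295)-(240,255) and its foot is at (250,355). I'll check its position numerically, with the arm out of the way, before continuing.

```bash
cat > chk.py <<'E'
from go import *
from m import minrect
def chk(f):
    a=np.radians(YAW); Q=np.array([[np.cos(a),-np.sin(a)],[np.sin(a),np.cos(a)]])
    for n in('scene','top'):
        c=snap(n,n[0]+f); X=cloud(c); t=(X[...,:2]-C)@Q
        m=((X[...,2]>.07)&(X[...,2]<.104)&(abs(t[...,0])<.06)&(abs(t[...,1])<.145)).astype(np.uint8)
        N,L,S,_=cv2.connectedComponentsWithStats(m)
        for i in range(1,N):
            if S[i,4]>12:
                P=X[L==i]; H=P[P[:,2]>.08]; H=H if len(H)>9 else P; ce,s,an=minrect(H[:,:2]); print(n,S[i,4],'tray xy',((ce/1000-C)@Q*1000).round(1),s,'yaw',round((an+90+90)%180-90-YAW,1),'z95',np.percentile(P[:,2],95).round(4))
E
python3 - <<'E'
from chk import *
x,y,a=T['b']; command_gripper(.5,30); goto([x,y,.16],best([x,y,.2],a)); chk('2')
E
```

```text
scene 260 tray xy [   0.6 -101.9] [11.8 41.9] yaw 0.5 z95 0.0962
top 71 tray xy [  -0.7 -100.4] [ 8.3 44.4] yaw -0.7 z95 0.0976
```

Tile d is within 2 mm and 1° of its target, with its top at the expected height. Next are b, c and a.

```bash
python3 - <<'E'
from chk import *
for k in 'bca': pick(k); place(k)
goto([.38,.35,.3],best([.38,.35,.3],10)); print(current_t()); chk('3')
a=cv2.resize(cv2.imread('pics/s3.png')[130:370,80:440],(780,520)); cv2.imwrite('pics/s3c.png',a)
E
```

```text
b width 7.4 t 14.2667
b z 0.065 f 4.82 width 7.6
t 20.8
c width 7.3 t 23.925
c z 0.065 f 4.81 width 7.3
t 29.9833
a width 7.3 t 32.6667
a z 0.065 f 8.02 width 7.1
t 38.2833
40.1167
scene 216 tray xy [  1.2 102.9] [10.3 46.1] yaw 0.5 z95 0.0965
scene 219 tray xy [ 1.8 34.8] [10.7 43.6] yaw 2.2 z95 0.097
scene 243 tray xy [  2.5 -32.6] [10.  45.4] yaw -0.2 z95 0.096
scene 257 tray xy [   1.1 -101.7] [10.5 42.7] yaw -0.2 z95 0.0965
top 72 tray xy [ -0.4 -99.4] [ 8.6 42.8] yaw 0.8 z95 0.0989
top 70 tray xy [ -0.7 -33.8] [ 8.2 45.4] yaw -0.5 z95 0.0986
top 68 tray xy [-0.9 34.5] [ 8.4 43.7] yaw 1.0 z95 0.0987
top 69 tray xy [ -0.7 102. ] [ 8.4 43.3] yaw -0.7 z95 0.0974
```

View pics/s3c.png

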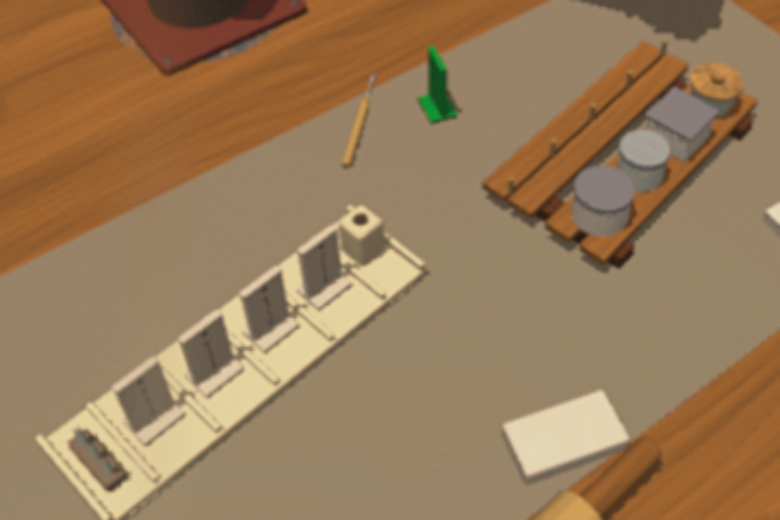

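View pics/t3.png

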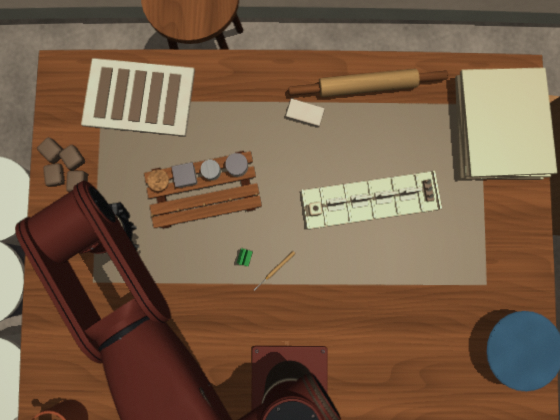

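The four tiles stand upright in the bays, in the crop at (145,400), (207,352), (267,307) and (322,265). The tubs and the cone pack (97,458) are in place, and the green tile is untouched.

```bash
python3 -c "
from bench import *
hand_in()"
```

```text
the job is handed in; nothing more can be done
```

All four tiles are on the kiln tray in the order they stood in the rack, and I handed the job in at about 40 s of the 104 s allowed. The cone pack is at the robot's right end, so counting from it the bays hold tile_d (crock), tile_b (square tub), tile_c (jar) and tile_a (round tub).

- **Position:** in the last check both cameras put every tile within about 2.6 mm of its bay's middle, both along and across the row, and within about 2° of square. The positions are relative to my own camera estimate of the tray.
- **Height:** tops read 96 to 99 mm against the 94 mm expected. The cameras read tile tops about 3 mm high on the rack too, and each set-down showed 5 to 8 N of contact with the tray floor, so I take this as sensor bias.
- **Everything else:** the pictures show all tiles upright, and the tubs, the cone pack and the green look-alike where they started. I did not measure the tubs' or the cone pack's positions again after the moves.

No check failed; the two cameras differ by up to about 3 mm.

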